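Lock the pressure cap on a coolant header tank

ROBOT

A 6-joint arm with a two-finger parallel gripper is mounted at the origin on a cart in front of the work surface, level with it; the furniture and walls round the work are solid. World frame = base frame: x ahead of the robot, y to its left, z up, the work surface at z = 0. Lengths are in mm, angles in degrees, forces in N, time in s.
With the tool pointing down it reaches from about 375 to 975 mm from the base axis. Payload 3.8 kg.
Tool frame: the origin (TCP) lies at the very end of the fingers, on their centre line; the grasp point (between the pads) lies 19 mm behind it (manip.hold_point_z is the distance from the TCP to the grasp point, in mm); z points along the fingers, y is the line along which they close (so a half turn about z gives the same grasp; the last joint's range is limited). The gripper opens to 85 mm and grips with 20 to 120 N. Pads are 22 mm wide; open, the fingers measure 114 mm over their backs; the gripper's body (76 mm by 85 mm) begins 54 mm behind the grasp point. The pads swing forward as they close: fully open they stand 13 mm farther back than shut.
Start: joints at [-2.114, 15.12, 91.902, -0, 72.978, -2.114], TCP at [674.995, -0.002, 231.28] pointing down, gripper open.
Joint ranges: [-150.88, 150.88], [-54.13, 125.18], [17.81, 147.31], [-75.09, 255.09], [0, 152.58], [-146.25, 146.25]. Speed limits (degrees/s): [147.25, 147.25, 180, 180, 180, 180].

INTERFACE

Orientations are given as [roll, pitch, yaw] about the fixed x, y, z axes, in that order (R = Rz(yaw) Ry(pitch) Rx(roll)).
In Python, from plant import manip, eyes gives the robot as it stands.
- The arm moves only by the tool jog_arm, never from a script. Its argument "moves" is a list that holds one entry, the list of rows, each a list of 6 numbers: the shift along the world's x, y, z each as a share of 0.06 m, from -1 to 1, then the turn, a rotation vector about the world's x, y, z each as a share of 360 degrees, from -1 to 1. A call has 1 to 12 rows; each row shifts and turns the commanded pose from where the row before left it; what a row does not reach is not made up. A row lasts 1/8 s, in which the tool goes at most 62.5 mm and 10.7 degrees, less where a joint would pass 70% of its speed; a pose out of reach is approached as far as the arm can. A call with a number of a shift or a turn outside -1 to 1 is refused whole. A call with a gripper value outside its range is refused whole. "fingers" is the gripper's target within -1 to 1 (fully open at 1, half-way at 0, shut at -1), set as the call begins (left out, the last holds). The fingers move at their own pace and stop on an object; "grip_force" is the grip in N (left out, the last holds). Time passes only in rows, so rows that do not move let the fingers close. It gives the time, the measured TCP pose, the force, the opening and the grip force at its end, in the units of the state.
- manip.read_state(): the state, without advancing time (a new reading comes with each control period).
- eyes.read_camera(name): name is "scene" or "side" or "wrist"; returns the picture (480x640x3 uint8, red, green, blue); there is no depth.
- eyes.calibration(name): a dict with "mtx" (3x3 intrinsics, pixels), "view" (4x4, takes a point from world to camera coordinates). Camera axes: x right, y down, z forward; pixel columns grow to the right and rows downward; lengths in mm; the calibration is good to about 2 mm. A picture is of the moment at which its call begins: read the wrist's pose just before it. calibration takes no time and is no camera call; for the wrist camera it gives the pose at the moment of the call.
- manip.close_job(): hands the job in; it is judged then, once.
The state is a dict: "time": time; "qpos": joint angles; "joint_vel": joint speeds; "tau": joint torques, N m; "ee_pos": TCP position; "tcp_rot": TCP orientation; "contact_force": force on the tool from outside, world axes, zero at the start; "wrist_torque": the same for the moment, N m; "grip_width": opening from 0.0 (shut) to 1.0 (fully open); "grasp_force": force on a finger pad.
Only numpy, scipy, OpenCV 4.12 (cv2) and the standard library are available. Lean on these libraries where they do the work, as an engineer would, in place of code of your own. Each camera call takes 0.05 s, during which the arm holds its last target. There are 200 camera calls.

TASK

The repaired coolant header tank needs its cap back on before the pressure test. Pick the steel pressure cap up off the table, put it on the filler neck, find where its two lugs drop into the slots of the neck, press it down against its spring and turn it a quarter turn clockwise, up to the stop, so that it stays locked on level when you let go. Leave the mug, the pliers, the screwdriver and the roll of masking tape beside the tank where they are.

Things in the scene. Friction and masses are not known exactly. Their poses are not given: they have to be found in the camera images.
- filler_cap: Round steel pressure cap, 78 mm across, 60 mm tall, about 0.2 kg, standing upright on the table. Origin: centre of its underside (the sealing disc, when the spring is slack); z up along its axis. The lid's underside is 30.5 mm and its flat top 36.5 mm above the origin; a skirt, radius 36 to 39 mm, hangs 8 mm below the lid's underside. A half turn of the cap makes no difference.
- cap_grip (a point): Point on the cap's axis inside the grip bar that stands on the lid, 52.5 mm above the cap's origin and 16 mm above the lid's flat top. The bar is 64 mm long along this frame's x (the cap's x), 14 mm thick along y and 24 mm high, its top 8 mm above this point.
- cap_rim (a point): Point on the cap's axis at the underside of its lid, 30.5 mm above the cap's origin; axes as the cap's.
- cap_lug (a point): Outer end of one of the two lugs under the lid, at the cap's +x side under one end of the bar; the other lies opposite at -x. Lugs: 13 mm wide, out to radius 28.5 mm, from 7.5 to 12.5 mm below the lid's underside. They stick out of a spigot of radius 23 mm that reaches 20 mm below the lid's underside and tapers to radius 20.5 mm over its last 3 mm.
- cap_seal (a joint): How far the black sealing disc (42 mm across, below the cap's spigot) is pushed up into the cap against its spring, in m: 0 slack, 0.0085 when the cap is pressed fully down on the neck, 0.004 when locked home. The spring takes 3 N to start and 0.8 N more per mm.
- header_tank: Welded aluminium coolant tank (104 x 154 mm, top 112 mm above the table) on a plywood test board (150 x 215 x 15 mm), fixed to the table. Origin: centre of the board's underside, on the axis of the filler neck; y along the tank's long side, z up. The neck rises from the middle of its top: an open aluminium tube of outer radius 35 mm, 34 mm high.
- neck_mouth (a point): Centre of the neck's open top edge, 146 mm above the table. An inward flange, 6 mm thick, narrows the mouth to a bore of radius 24.5 mm; two opposite slots 19 mm wide cut through it, giving the lugs 6 degrees of play either way. The neck was welded on at any angle: where the slots point differs each time, is not told by this frame or the tank's, and must be felt (or seen from above).
- neck_seat (a point): Centre of the sealing seat inside the neck, 22 mm below its edge. Height of cap_rim over neck_mouth: 12.5 mm with the lugs riding on the flange; 8.5 mm with the lugs dropped in the slots and the disc on this seat, turning then being blocked both ways; 0 when pressed fully down, lid on the edge (10 N): then the lugs clear the flange by 1.5 mm and the cap turns clockwise only.
- neck_stop (a point): Point on the neck's axis at the underside of its flange. Turning clockwise (seen from above, pressed fully down) ends at a solid stop 94 degrees after the slots' middle. There notches, 3 mm deep in the flange's underside, catch the lugs when the press is eased: the spring lifts the cap to 4.5 mm (cap_rim over neck_mouth) and it is locked. Let go half way it stays at 1.5 mm, not locked.
- masking_tape: Roll of masking tape lying flat to one side of the tank, 105 mm across, 25 mm high; bystander. Origin: centre of its underside.
- mug: Stoneware mug, 91 mm tall, standing behind the tank; bystander. Origin: centre of its underside.
- pliers: Combination pliers lying in front of the tank, 175 mm long, 12 mm high; bystander. Origin: centre of the underside.
- driver: Screwdriver lying in front of the tank, 219 mm long, 30 mm high; bystander. Origin: centre of the underside.

How it is judged:
By the outcome, as a careful person would: the job done as asked, in the order asked, and still so for the second after the job is handed in, with the robot touching nothing.
It also fails if it takes over 61 s, if anything falls off the work surface, if the arm or the gripper's body presses on something with over 40 N, if the wrist force passes 120 N, or if a joint passes its speed limit or range.

## Working session

There is one attempt and no reset: what is moved stays moved. The work goes in short steps, Python scripts to look and compute and a tool call to move; the robot and the scene stay as the last step left them, time stands still between calls to the robot, and variables do not carry over. Pictures are saved under pics/ and viewed, at most 10 in all, crops included, and the job is handed in when it is done.

Besides the shell and the picture viewer there is one more tool, called after "Request:" in YAML: its name, and indented under it one key for each argument. jog_arm: Moves the arm, as the interface text tells. Its arguments: {"type":"object","properties":{"moves":{"type":"array"},"fingers":{"type":"number"},"grip_force":{"type":"number"}},"required":["moves"]}

```bash
mkdir -p pics; ls; cat > h.py <<'E'
import numpy as np, cv2
from plant import manip, eyes
def ray(name_cal,u,v,z):
    K=np.array(name_cal["mtx"]);V=np.array(name_cal["view"])
    d=V[:3,:3].T@np.linalg.solve(K,[u,v,1.]); o=-V[:3,:3].T@V[:3,3]
    return o+d*(z-o[2])/d[2]
def proj(c,p):
    q=np.array(c["view"])[:3]@np.append(p,1.); q=np.array(c["mtx"])@q; return q[:2]/q[2]
def save(im,fn): cv2.imwrite(fn,im[:,:,::-1])
E
python3 - <<'E'
from h import *
ims=[]
for n in ("scene","side","wrist"):
    im=eyes.read_camera(n); np.save(f"/tmp/{n}.npy",im); save(im,f"pics/{n}0.png")
    c=eyes.calibration(n); print(n,np.round(c["mtx"],1).tolist(),np.round(c["view"],3).tolist())
print(manip.read_state())
E
```

```text
pics
scene [[541.7, 0.0, 315.5], [0.0, 541.7, 231.8], [0.0, 0.0, 1.0]] [[0.729, -0.685, -0.002, -414.523], [-0.365, -0.386, -0.847, 282.091], [0.58, 0.618, -0.531, 1037.07], [0.0, 0.0, 0.0, 1.0]]
side [[448.0, 0.0, 322.0], [0.0, 448.0, 240.0], [0.0, 0.0, 1.0]] [[-0.993, -0.115, -0.017, 584.189], [-0.044, 0.51, -0.859, 122.429], [0.108, -0.852, -0.512, 1077.63], [0.0, 0.0, 0.0, 1.0]]
wrist [[396.1, 0.0, 318.3], [0.0, 396.1, 238.4], [0.0, 0.0, 1.0]] [[1.0, 0.001, -0.002, -674.796], [0.001, -0.959, 0.285, -37.946], [-0.002, -0.285, -0.959, 379.052], [0.0, 0.0, 0.0, 1.0]]
{'time': 0.15, 'qpos': array([-2.11329326e+00,  1.51618015e+01,  9.19657699e+01,  2.19023494e-03,
        7.29782003e+01, -2.11334178e+00]), 'joint_vel': array([ 0.0310381 , -0.25647657, -0.30352263,  0.01435724, -0.07184669,
       -0.01067872]), 'tau': array([-4.44535381e-04, -5.15905774e+01, -3.67958951e+01, -2.06692371e-04,
        8.09489022e-03,  2.50629785e-05]), 'ee_pos': array([6.74407372e+02, 4.35872200e-02, 2.30194482e+02]), 'tcp_rot': array([-1.79894377e+02, -5.99215654e-03,  8.99993999e+01]), 'contact_force': array([ 0.72593991,  0.39514675, -0.12267888]), 'wrist_torque': array([-0.03320609, -0.03033633,  0.04073975]), 'grasp_force': 0.0, 'grip_width': 1.0011389796695074}
```

View pics/scene0.png

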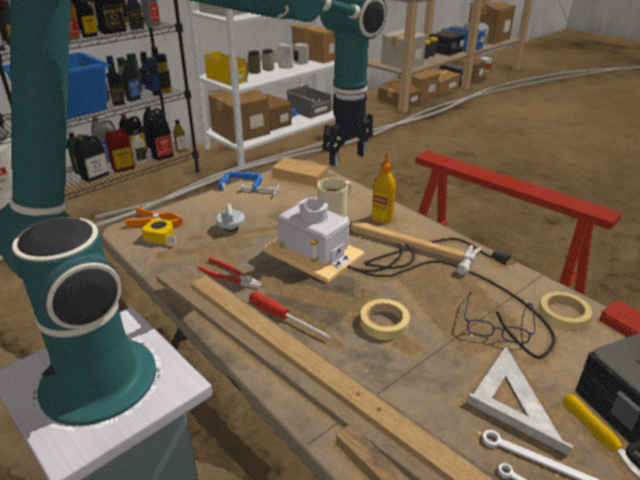

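View pics/wrist0.png

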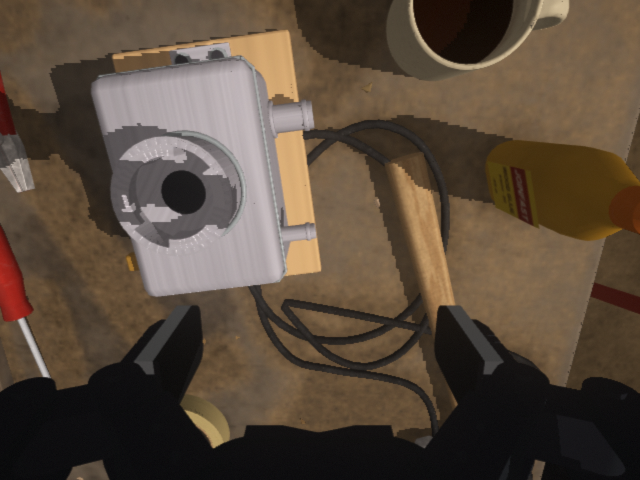

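The scene view shows the cap at about (230,220) and the tank at (313,235), with tape, pliers, screwdriver and mug around it. The wrist view shows the neck mouth at about (178,190), with slots faintly visible.

```bash
python3 - <<'E'
from h import *
cs=eyes.calibration("scene"); cw=eyes.calibration("wrist"); cd=eyes.calibration("side")
print("cap",ray(cs,230,222,36).round(), "neck scene",ray(cs,314,205,146).round(),"neck wrist",ray(cw,180,188,146).round())
c=ray(cs,230,222,36); print("cap in side",proj(cd,c))
V=np.array(cw["view"]);print("cam",(-V[:3,:3].T@V[:3,3]).round())
im=np.load("/tmp/wrist.npy");a=cv2.resize(im[110:270,90:260],None,fx=2.8,fy=2.8,interpolation=cv2.INTER_CUBIC)
s=np.load("/tmp/scene.npy")[180:260,185:275];b=cv2.resize(s,(0,0),fx=3.6,fy=3.6,interpolation=cv2.INTER_CUBIC)
o=np.zeros((450,800,3),np.uint8);o[:a.shape[0],:a.shape[1]]=a[:450];o[:b.shape[0],476:]=b[:,:324]; save(o,"pics/crop1.png")
E
```

```text
cap [492. 255.  36.] neck scene [587.  24. 146.] neck wrist [595.  35. 146.]
cap in side [354.63114909 339.98462535]
cam [676.  72. 373.]
```

View pics/crop1.png

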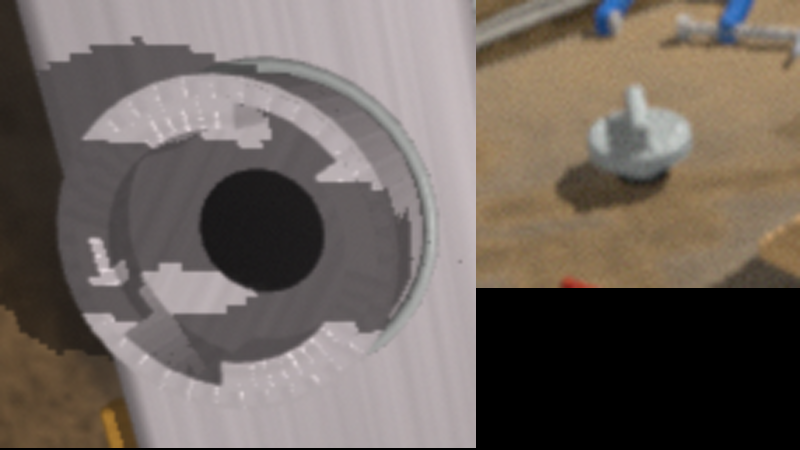

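The crop shows one slot at the lower left of the neck flange and the other at the upper right. The cap's bar points roughly away from the scene camera. Next I'll go above the cap for a closer look.

Request:
jog_arm:
  moves:
    - [[-0.5,0.7,0,0,0,0],[-0.5,0.7,0,0,0,0],[-0.5,0.7,0,0,0,0],[-0.5,0.7,0,0,0,0],[-0.5,0.7,0,0,0,0],[-0.5,0.7,0,0,0,0],[0,0,0,0,0,0],[0,0,0,0,0,0]]

```text
time: 1.15
ee_pos: [495.1, 251.8, 231.2]
tcp_rot: [180.0, 0.0, 90.0]
contact_force: [-0.1, -0.6, 0.6]
grip_width: 1.0
grasp_force: 0.0
```

```bash
python3 - <<'E'
from h import *
c=eyes.calibration("wrist"); im=eyes.read_camera("wrist"); save(im,"pics/w2.png"); np.save("/tmp/w2.npy",im)
import pickle; pickle.dump(c,open("/tmp/w2.pkl","wb")); s=manip.read_state(); print(s["ee_pos"],s["tcp_rot"],s["time"])
E
```

```text
[495.43918034 251.36716955 231.15229786] [1.79990083e+02 3.23464203e-02 8.99835395e+01] 1.2
```

View pics/w2.png

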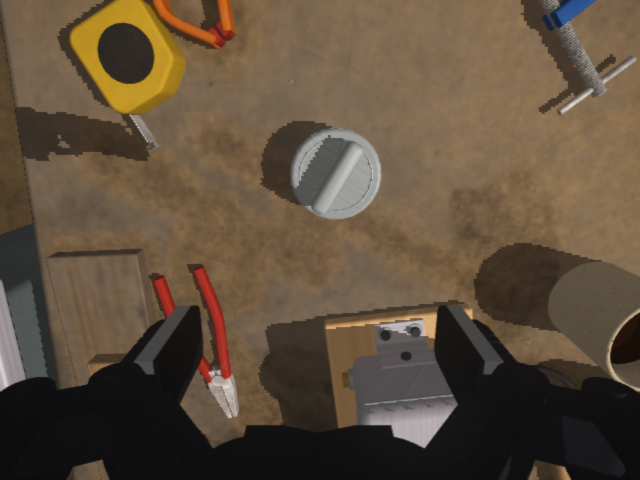

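The cap is at about (336,174), and the top of its bar runs from (358,148) to (320,208).

```bash
python3 - <<'E'
from h import *
import pickle
c=pickle.load(open("/tmp/w2.pkl","rb")); im=np.load("/tmp/w2.npy")
p=ray(c,336,174,33);print(p, [np.linalg.norm(ray(c,336+44.5,174,33)-p)])
a,b=ray(c,356,149,60),ray(c,321,206,60); print((a+b)/2,b-a,np.linalg.norm(a-b),np.degrees(np.arctan2(*(a-b)[1::-1])))
hsv=cv2.cvtColor(im,cv2.COLOR_RGB2HSV)
g=im[110:240,270:400].astype(int); v=g.max(2); m=((g.max(2)-g.min(2)<14)&(v>60)).astype(np.uint8)
n,l,s,ce=cv2.connectedComponentsWithStats(m);k=1+s[1:,4].argmax();cn,_=cv2.findContours((l==k).astype(np.uint8),0,1);print(cv2.minEnclosingCircle(max(cn,key=len)),s[k])
for t in(170,185,200,215):
    mm=((l==k)&(v>t)).astype(np.uint8);n,l2,s2,_=cv2.connectedComponentsWithStats(mm)
    if n>1:
        j=1+s2[1:,4].argmax();ys,xs=np.nonzero(l2==j);print(t,s2[j],cv2.minAreaRect(np.c_[xs,ys].astype(np.float32)))
E
```

```text
[511.01180093 279.91886218  33.        ] [np.float64(38.090486537681365)]
[511.54316328 280.19130459  60.        ] [-26.94496187 -44.99152837   0.        ] 52.443003297924925 59.08304348165506
((64.99170684814453, 63.14634704589844), 45.74614715576172) [  20   18   91   91 6523]
170 [ 51  38  42  65 519] ((70.48468017578125, 69.25050354003906), (8.906978607177734, 73.0406494140625), 31.798912048339844)
185 [ 63  40  28  48 205] ((75.32352447509766, 62.79411315917969), (5.144957542419434, 54.19355010986328), 30.963756561279297)
200 [102  60   1   1   1] ((102.0, 60.0), (0.0, 0.0), 0.0)
```

```bash
python3 - <<'E'
from h import *
import pickle
cs=eyes.calibration("scene");cd=eyes.calibration("side");c=pickle.load(open("/tmp/w2.pkl","rb"))
p=[511,280,33]
print(proj(cs,p),proj(cd,p)); V=np.array(c["view"]);print(V.round(3),(-V[:3,:3].T@V[:3,3]).round())
s=np.load("/tmp/scene.npy");a=cv2.resize(s[190:250,200:260],None,fx=6,fy=6,interpolation=0)
d=np.load("/tmp/side.npy");u,v=map(int,proj(cd,p));b=cv2.resize(d[v-40:v+40,u-48:u+48],(432,360),interpolation=0)
save(np.hstack([a,b]),"pics/cmp.png");print(u,v)
E
```

```text
[230.36473485 217.1497851 ] [344.38294161 349.34134127]
[[ 1.00000e+00  1.00000e-03 -0.00000e+00 -4.96253e+02]
 [ 1.00000e-03 -9.58000e-01  2.86000e-01  2.02966e+02]
 [ 0.00000e+00 -2.86000e-01 -9.58000e-01  4.50399e+02]
 [ 0.00000e+00  0.00000e+00  0.00000e+00  1.00000e+00]] [496. 324. 374.]
344 349
```

View pics/cmp.png

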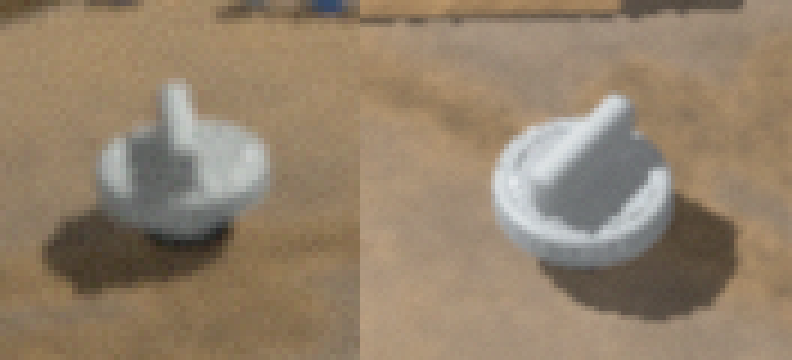

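The cap position agrees in all three views: about (511,280), with the bar at 59°. Now I'll grasp it.

Request:
jog_arm:
  moves:
    - [[0.09,0.157,0,0,0,-0.0287],[0.09,0.157,0,0,0,-0.0287],[0.09,0.157,0,0,0,-0.0287],[0,0,-0.75,0,0,0],[0,0,-0.75,0,0,0],[0,0,-0.75,0,0,0],[0,0,-0.5,0,0,0],[0,0,-0.25,0,0,0],[0,0,-0.1,0,0,0],[0,0,-0.09,0,0,0],[0,0,0,0,0,0],[0,0,0,0,0,0]]

```text
time: 2.7
ee_pos: [511.9, 280.7, 40.9]
tcp_rot: [179.9, -0.1, 59.0]
contact_force: [-0.2, -0.4, -0.2]
grip_width: 1.003
grasp_force: 0.0
```

Request:
jog_arm:
  moves:
    - [[0,0,0,0,0,0],[0,0,0,0,0,0],[0,0,0,0,0,0],[0,0,0,0,0,0],[0,0,0,0,0,0],[0,0,0,0,0,0],[0,0,0,0,0,0],[0,0,0,0,0,0]]
  fingers: -1
  grip_force: 80

```text
time: 3.7
ee_pos: [511.1, 280.3, 39.9]
tcp_rot: [-180.0, 0.0, 59.0]
contact_force: [-0.5, 0.1, 1.3]
grip_width: 0.143
grasp_force: 80.8
```

Request:
jog_arm:
  moves:
    - [[0,0,0.3,0,0,0],[0,0,0.8,0,0,0],[0,0,0.8,0,0,0],[0,0,0.8,0,0,0],[0,0,0.6,0,0,0],[0.12,-0.86,0,0,0,0],[0.12,-0.86,0,0,0,0],[0.12,-0.86,0,0,0,0],[0.12,-0.86,0,0,0,0],[0.12,-0.86,0,0,0,0],[0.12,-0.86,0,0,0,0],[0,0,0,0,0,0]]

```text
time: 5.2
ee_pos: [554.5, -32.8, 238.6]
tcp_rot: [179.9, 0.0, 58.7]
contact_force: [0.1, 0.2, -2.2]
grip_width: 0.143
grasp_force: 80.3
```

Request:
jog_arm:
  moves:
    - [[0,0,0,0,0,0],[0,0,0,0,0,0],[0,0,0,0,0,0]]

```text
time: 5.58
ee_pos: [554.3, -28.1, 238.0]
tcp_rot: [-180.0, -0.0, 59.1]
contact_force: [-0.4, -0.1, -3.0]
grip_width: 0.142
grasp_force: 80.3
```

```bash
python3 - <<'E'
from h import *
import pickle
c=eyes.calibration("wrist"); im=eyes.read_camera("wrist"); save(im,"pics/w3.png"); np.save("/tmp/w3.npy",im)
pickle.dump(c,open("/tmp/w3.pkl","wb")); s=manip.read_state(); print(s["ee_pos"],s["tcp_rot"],s["time"],s["contact_force"],s["grip_width"])
E
```

```text
[554.30727013 -28.21891797 237.91661252] [-1.79995503e+02 -5.27210268e-03  5.91063321e+01] 5.625 [-1.13395516  0.22015311 -1.89845467] 0.14741622350997677
```

View pics/w3.png

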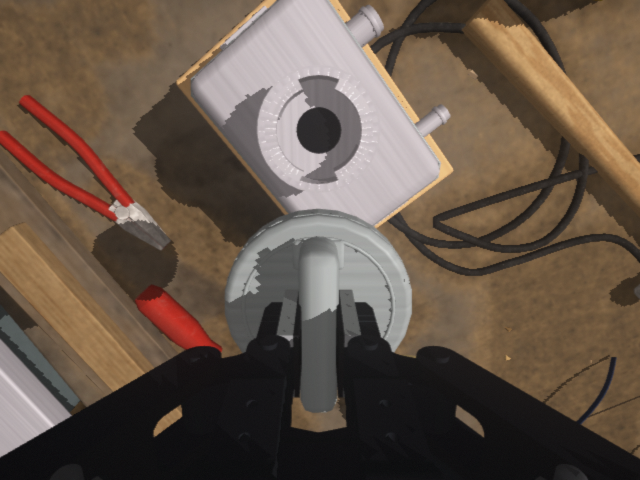

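The neck is seen from straight above at about (318,130). The slots are at about (321,90) and (318,177), almost in line with the held bar. I'll enlarge it to get accurate points.

```bash
python3 - <<'E'
from h import *
import pickle
im=np.load("/tmp/w3.npy");c=pickle.load(open("/tmp/w3.pkl","rb"))
a=cv2.resize(im[65:195,250:390],None,fx=4.6,fy=4.6,interpolation=cv2.INTER_CUBIC)
p0=ray(c,318,130,146);print(p0)
# overlay: circles r=35, 24.5 for centre guess
for r in(35,24.5):
    for t in np.linspace(0,2*np.pi,60):
        u,v=proj(c,p0+[r*np.cos(t),r*np.sin(t),0]);cv2.circle(a,(int((u-250+.5)*4.6),int((v-65+.5)*4.6)),1,(255,0,0),-1)
for k in range(0,140,10): cv2.putText(a,str(250+k),(int(k*4.6),10),0,.35,(0,0,255));
for k in range(0,130,10): cv2.putText(a,str(65+k),(0,int(k*4.6)+5),0,.35,(0,0,255))
save(a,"pics/crop3.png")
E
```

```text
[589.50090254  29.27993672 146.        ]
```

View pics/crop3.png

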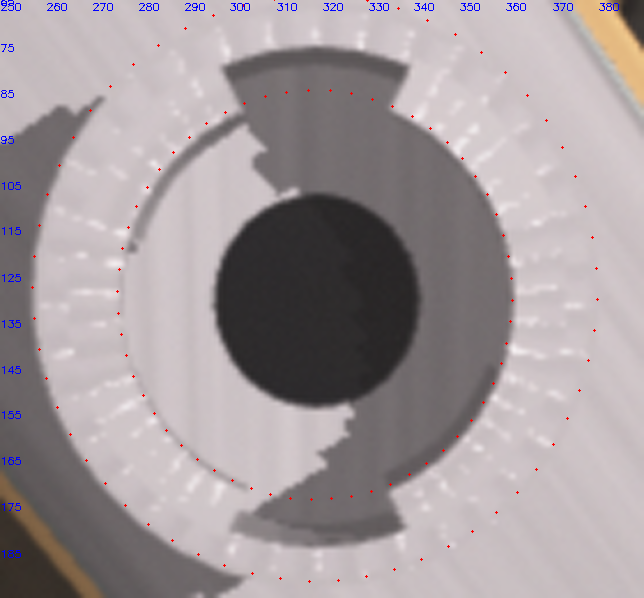

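```bash
python3 - <<'E'
from h import *
import pickle
c=pickle.load(open("/tmp/w3.pkl","rb"));im=np.load("/tmp/w3.npy")
a,b=ray(c,318.2,84,146),ray(c,318.85,175.4,146);print("slot ang",np.degrees(np.arctan2(*(a-b)[1::-1])))
t=np.array([554.3,-28.2]);T=238-40; d=np.array([np.cos(np.radians(59.1)),np.sin(np.radians(59.1))]);n=np.array([-d[1],d[0]])
f=lambda u,v,z:((ray(c,u,v,z)[:2]-t)@d,(ray(c,u,v,z)[:2]-t)@n)
print("bar end (32)",f(319,237,T+60),"other end(-32)",f(319,411,T+60));print("skirt bottom(39)",f(319,210,T+22.5),"lid side",f(412,300,T+36.5),f(226,300,T+36.5))
print("TCP itself px",proj(c,[*t,238]), "neck rel",f(318,130,146))
E
python3 - <<'E'
import cv2,numpy as np
im=np.load("/tmp/w3.npy");g=cv2.cvtColor(im,7)
print("col319",[(v,int(g[v,319])) for v in range(200,262,2)])
print("row300",[(u,int(g[300,u])) for u in list(range(220,234,2))+list(range(404,420,2))])
E
```

```text
slot ang 59.57290321531914
bar end (32) (np.float64(36.54622245664592), np.float64(-1.1020415982021257)) other end(-32) (np.float64(-30.67764281722097), np.float64(-1.184215798997722))
skirt bottom(39) (np.float64(37.16143353849704), np.float64(-1.1659953724761574)) lid side (np.float64(3.2069606672956077), np.float64(-38.68597140316287)) (np.float64(3.1536214601405783), np.float64(36.31938607508952))
TCP itself px [316.02515749 311.14521321] neck rel (np.float64(67.39863204520233), np.float64(-0.686340452912433))
col319 [(200, 191), (202, 189), (204, 191), (206, 194), (208, 169), (210, 109), (212, 112), (214, 113), (216, 139), (218, 157), (220, 164), (222, 175), (224, 175), (226, 166), (228, 164), (230, 164), (232, 162), (234, 160), (236, 136), (238, 98), (240, 95), (242, 101), (244, 103), (246, 102), (248, 106), (250, 111), (252, 123), (254, 137), (256, 155), (258, 163), (260, 164)]
row300 [(220, 69), (222, 70), (224, 73), (226, 97), (228, 126), (230, 151), (232, 153), (404, 162), (406, 172), (408, 178), (410, 175), (412, 104), (414, 98), (416, 104), (418, 108)]
```

```bash
python3 - <<'E'
from h import *
import pickle
c=pickle.load(open("/tmp/w3.pkl","rb"))
t=np.array([554.3,-28.2]);T=238-40; d=np.array([np.cos(np.radians(59.1)),np.sin(np.radians(59.1))])
f=lambda u,v,z:((ray(c,u,v,z)[:2]-t)@d)
print(f(319,237,T+36.5)-32,f(319,253,T+60)-32,f(319,209,T+22.5)-39,f(319,411,T+60)+32)
E
```

```text
-2.345041633145801 -0.8943618232276762 -1.4173358836397085 1.3223571827790295
```

Request:
jog_arm:
  moves:
    - [[0.2,0.33,0,0,0,0.0013],[0.2,0.33,0,0,0,0],[0.18,0.33,0,0,0,0],[0,0,-0.4,0,0,0],[0,0,-0.4,0,0,0],[0,0,0,0,0,0],[0,0,0,0,0,0],[0,0,-0.1,0,0,0],[0,0,-0.1,0,0,0],[0,0,0,0,0,0],[0,0,0,0,0,0]]

```text
time: 7.0
ee_pos: [589.2, 29.9, 178.0]
tcp_rot: [180.0, -0.0, 59.5]
contact_force: [-0.2, 0.3, -1.5]
grip_width: 0.143
grasp_force: 80.3
```

Request:
jog_arm:
  moves:
    - [[0,0,-0.04,0,0,0],[0,0,-0.04,0,0,0],[0,0,0,0,0,0],[0,0,0,0,0,0]]

```text
time: 7.5
ee_pos: [589.2, 30.1, 173.0]
tcp_rot: [-180.0, 0.0, 59.5]
contact_force: [0.2, 0.0, -2.1]
grip_width: 0.14
grasp_force: 80.3
```

Request:
jog_arm:
  moves:
    - [[0,0,-0.04,0,0,0],[0,0,-0.04,0,0,0],[0,0,0,0,0,0],[0,0,0,0,0,0]]

```text
time: 8.0
ee_pos: [589.2, 30.1, 168.3]
tcp_rot: [-180.0, 0.0, 59.5]
contact_force: [0.5, 0.7, -1.3]
grip_width: 0.138
grasp_force: 80.3
```

Request:
jog_arm:
  moves:
    - [[0,0,-0.04,0,0,0],[0,0,-0.04,0,0,0],[0,0,0,0,0,0],[0,0,0,0,0,0]]

```text
time: 8.5
ee_pos: [589.3, 30.1, 164.0]
tcp_rot: [180.0, -0.0, 59.5]
contact_force: [-0.7, 1.5, 1.9]
grip_width: 0.14
grasp_force: 80.8
```

Request:
jog_arm:
  moves:
    - [[0,0,-0.03,0,0,0],[0,0,-0.02,0,0,0],[0,0,0,0,0,0],[0,0,0,0,0,0]]

```text
time: 9.0
ee_pos: [589.3, 30.1, 160.8]
tcp_rot: [180.0, -0.0, 59.5]
contact_force: [-1.8, 1.2, 4.4]
grip_width: 0.142
grasp_force: 81.2
```

The lugs are in the slots and the spring force is rising as expected. Next I'll press fully down.

Request:
jog_arm:
  moves:
    - [[0,0,-0.03,0,0,0],[0,0,-0.03,0,0,0],[0,0,-0.02,0,0,0],[0,0,0,0,0,0],[0,0,0,0,0,0]]

```text
time: 9.62
ee_pos: [589.3, 30.1, 156.4]
tcp_rot: [180.0, -0.0, 59.5]
contact_force: [-2.7, 0.7, 7.3]
grip_width: 0.144
grasp_force: 81.7
```

Request:
jog_arm:
  moves:
    - [[0,0,-0.015,0,0,0],[0,0,0,0,0,0],[0,0,0,0,0,0]]

```text
time: 10.0
ee_pos: [589.3, 30.1, 155.8]
tcp_rot: [180.0, -0.0, 59.5]
contact_force: [-3.9, 0.8, 9.1]
grip_width: 0.142
grasp_force: 81.8
```

Request:
jog_arm:
  moves:
    - [[-0.008,0,-0.015,0,0,0],[0,0,0,0,0,0],[0,0,0,0,0,0]]

```text
time: 10.38
ee_pos: [589.3, 30.1, 155.7]
tcp_rot: [179.9, -0.1, 59.5]
contact_force: [-4.9, 0.5, 11.4]
grip_width: 0.14
grasp_force: 82.2
```

Request:
jog_arm:
  moves:
    - [[0,0,-0.03,0,0,0],[0,0,0,0,0,0],[0,0,0,0,0,-0.0167],[0,0,0,0,0,-0.0167],[0,0,0,0,0,-0.0167],[0,0,0,0,0,0],[0,0,0,0,0,0]]

```text
time: 11.25
ee_pos: [591.0, 30.2, 155.6]
tcp_rot: [179.8, -0.2, 41.4]
contact_force: [-3.3, 1.3, 15.7]
grip_width: 0.144
grasp_force: 82.8
```

```bash
python3 -c "
from h import *
s=manip.read_state();print(s['ee_pos'],s['tcp_rot'],s['contact_force'],s['wrist_torque'],s['qpos'])"
```

```text
[590.97960636  30.19205592 155.60609601] [179.79705761  -0.24431597  41.42034514] [-3.34884291  1.27641832 15.67274859] [-0.04737751  0.61768604 -0.17530006] [5.09057822e-01 9.34282142e+00 1.07136494e+02 7.42799965e-03
 6.32031442e+01 4.90858150e+01]
```

Request:
jog_arm:
  moves:
    - [[0,0,0,0,0,-0.0167],[0,0,0,0,0,-0.0167],[0,0,0,0,0,-0.0167],[0,0,0,0,0,-0.0167],[0,0,0,0,0,-0.0167],[0,0,0,0,0,-0.0167],[0,0,0,0,0,-0.0167],[0,0,0,0,0,-0.0167],[0,0,0,0,0,-0.0167],[0,0,0,0,0,-0.0167],[0,0,0,0,0,0],[0,0,0,0,0,0]]

```text
time: 12.75
ee_pos: [591.0, 29.6, 155.6]
tcp_rot: [-179.9, -0.3, -18.7]
contact_force: [-2.6, 0.3, 15.8]
grip_width: 0.146
grasp_force: 82.8
```

```bash
python3 -c "
from h import *
s=manip.read_state();print(s['ee_pos'],s['tcp_rot'],s['contact_force'],s['wrist_torque'],s['qpos'][5])"
```

```text
[591.0080415   29.6369857  155.63043439] [-179.94202197   -0.30896335  -18.69728376] [-2.56093603  0.34548954 15.75502356] [-0.34870336  0.80733543 -0.20758898] 109.20725772892729
```

Turned 78° so far. Next I'll approach the stop slowly.

Request:
jog_arm:
  moves:
    - [[0,0,0,0,0,-0.01],[0,0,0,0,0,-0.01],[0,0,0,0,0,-0.01],[0,0,0,0,0,-0.008],[0,0,0,0,0,-0.006],[0,0,0,0,0,0],[0,0,0,0,0,0]]

```text
time: 13.62
ee_pos: [590.6, 28.9, 155.6]
tcp_rot: [-180.0, -0.3, -34.5]
contact_force: [-4.4, -2.7, 16.6]
grip_width: 0.14
grasp_force: 83.0
```

```bash
python3 -c "
from h import *
s=manip.read_state();print(s['ee_pos'],s['tcp_rot'],s['contact_force'],s['wrist_torque'],s['qpos'][5])"
```

```text
[590.61107989  28.88468096 155.62540579] [-179.96365528   -0.28875247  -34.46079281] [-4.35490781 -2.74099944 16.60531367] [-0.66847775  1.01400582  0.19898511] 124.99491473764262
```

Request:
jog_arm:
  moves:
    - [[0,0,0,0,0,-0.006],[0,0,0,0,0,0],[0,0,0,0,0,0]]

```text
time: 14.0
ee_pos: [590.0, 28.5, 155.6]
tcp_rot: [180.0, -0.3, -36.6]
contact_force: [-6.3, -4.3, 17.8]
grip_width: 0.142
grasp_force: 83.2
```

```bash
python3 -c "
from h import *
s=manip.read_state();print(s['ee_pos'],s['tcp_rot'],s['contact_force'],s['wrist_torque'],s['qpos'][5])"
```

```text
[590.04358298  28.46693684 155.57816204] [179.96587857  -0.25674234 -36.58993519] [-6.27530232 -4.25930776 17.77616424] [-0.9393116   1.23973995  0.35101381] 127.13455704981106
```

Request:
jog_arm:
  moves:
    - [[0,0,0,0,0,-0.008],[0,0,0,0,0,0],[0,0,0,0,0,0]]

```text
time: 14.38
ee_pos: [589.9, 28.3, 155.6]
tcp_rot: [179.9, -0.3, -39.3]
contact_force: [-6.6, -4.1, 18.6]
grip_width: 0.146
grasp_force: 86.0
```

```bash
python3 -c "
from h import *
s=manip.read_state();print(s['ee_pos'],s['tcp_rot'],s['contact_force'],s['wrist_torque'],s['qpos'][5])"
```

```text
[589.867177    28.30585706 155.60236064] [179.92595584  -0.27512671 -39.31253793] [-6.55048716 -4.1274148  18.59203962] [-0.825924    1.38202982  1.4086664 ] 129.8973158362742
```

Request:
jog_arm:
  moves:
    - [[-0.008,-0.008,0.03,0,0,0.003],[-0.008,-0.008,0.03,0,0,0],[0,0,0.03,0,0,0],[0,0,0.02,0,0,0],[0,0,0,0,0,0],[0,0,0,0,0,0]]

```text
time: 15.12
ee_pos: [589.1, 28.4, 156.6]
tcp_rot: [-180.0, -0.2, -38.4]
contact_force: [7.9, -2.0, -7.4]
grip_width: 0.141
grasp_force: 80.2
```

```bash
python3 -c "
from h import *
s=manip.read_state();print(s['ee_pos'],s['tcp_rot'],s['contact_force'],s['wrist_torque'],s['qpos'][5])"
```

```text
[589.14172007  28.35545058 156.62288138] [-1.79981705e+02 -1.75730857e-01 -3.83969945e+01] [ 7.89186778 -1.96172225 -7.41605011] [-0.5503751  -1.37274929  0.99216293] 128.8372424944373
```

Pressing against the stop leaves about 1 Nm on the lugs, so friction may be holding the cap down. I'll relieve the torque and watch whether it rises.

Request:
jog_arm:
  moves:
    - [[0,0,0,0,0,0.003],[0,0,0,0,0,0],[0,0,0,0,0,0]]

```text
time: 15.5
ee_pos: [589.1, 28.5, 157.3]
tcp_rot: [-180.0, -0.2, -37.4]
contact_force: [6.5, -3.4, -4.4]
grip_width: 0.141
grasp_force: 80.2
```

```bash
python3 -c "
from h import *
s=manip.read_state();print(s['ee_pos'],s['tcp_rot'],s['contact_force'],s['wrist_torque'],s['qpos'][5])"
```

```text
[589.08253731  28.45080556 157.30947418] [-1.79971105e+02 -1.58487930e-01 -3.73776742e+01] [ 6.48169092 -3.44496113 -4.37751932] [-0.53357665 -1.05800155  0.58582369] 127.80359197229492
```

It is rising into the notch as the torque eases. I'll continue.

Request:
jog_arm:
  moves:
    - [[0.008,-0.004,0,0,0,0.002],[0,0,0,0,0,0],[0,0,0,0,0,0],[0,0,0,0,0,0]]

```text
time: 16.0
ee_pos: [589.0, 28.5, 158.2]
tcp_rot: [-180.0, -0.1, -36.7]
contact_force: [3.9, -2.7, -2.5]
grip_width: 0.142
grasp_force: 80.4
```

```bash
python3 -c "
from h import *
s=manip.read_state();print(s['ee_pos'],s['tcp_rot'],s['contact_force'],s['wrist_torque'],s['qpos'][5])"
```

```text
[588.97394867  28.53991221 158.2090809 ] [-1.79972649e+02 -9.02232221e-02 -3.66984385e+01] [ 3.92730915 -2.67314917 -2.52807364] [-0.47452792 -0.83139342  0.40980188] 127.08775289837794
```

Request:
jog_arm:
  moves:
    - [[0.005,-0.003,0.02,0,0,0.002],[0,0,0.015,0,0,0],[0,0,0,0,0,0],[0,0,0,0,0,0],[0,0,0,0,0,0]]

```text
time: 16.62
ee_pos: [588.8, 28.7, 160.2]
tcp_rot: [-180.0, -0.0, -36.0]
contact_force: [4.7, -1.0, -4.0]
grip_width: 0.141
grasp_force: 79.9
```

```bash
python3 -c "
from h import *
s=manip.read_state();print(s['ee_pos'],s['tcp_rot'],s['contact_force'],s['wrist_torque'],s['qpos'][5])"
```

```text
[588.77520933  28.69329406 160.21333831] [-1.79979218e+02 -2.15953116e-02 -3.59853057e+01] [ 4.71354942 -0.97798551 -3.97757405] [-0.289246   -0.81051619  0.24139036] 126.35013867665626
```

The cap has risen 4.6 mm, which is the locked height. To confirm, I'll turn it back slightly while lifting a little.

Request:
jog_arm:
  moves:
    - [[0,0,0.025,0,0,0.006],[0,0,0,0,0,0.003],[0,0,0,0,0,0],[0,0,0,0,0,0]]

```text
time: 17.12
ee_pos: [588.4, 28.9, 160.3]
tcp_rot: [-180.0, 0.1, -32.8]
contact_force: [6.9, -0.0, -9.3]
grip_width: 0.143
grasp_force: 79.3
```

```bash
python3 -c "
from h import *
s=manip.read_state();print(s['ee_pos'],s['tcp_rot'],s['contact_force'],s['wrist_torque'],s['qpos'][5])"
```

```text
[588.40583729  28.94118294 160.2867957 ] [-1.79976221e+02  5.06469950e-02 -3.28233161e+01] [ 6.8871968  -0.02692397 -9.31261271] [-0.1756816 -1.2134701 -0.1745382] 123.16543014048546
```

The cap holds at 160.3 under the pull and resists the back-turn, so it is captured. I'll restore the angle, unload and release.

Request:
jog_arm:
  moves:
    - [[0.01,0,-0.03,0,0,-0.006],[0.005,0,0,0,0,0],[0,0,0,0,0,0],[0,0,0,0,0,0]]

```text
time: 17.62
ee_pos: [588.7, 28.8, 160.2]
tcp_rot: [180.0, 0.1, -34.9]
contact_force: [0.2, -0.8, 0.0]
grip_width: 0.144
grasp_force: 80.6
```

Request:
jog_arm:
  moves:
    - [[0,0,0,0,0,0],[0,0,0,0,0,0],[0,0,0,0,0,0],[0,0,0,0,0,0],[0,0,0,0,0,0],[0,0,0,0,0,0],[0,0,0,0,0,0],[0,0,0,0,0,0]]
  fingers: 1

```text
time: 18.62
ee_pos: [589.4, 28.7, 160.5]
tcp_rot: [180.0, 0.0, -34.9]
contact_force: [-0.1, 0.2, -0.5]
grip_width: 1.002
grasp_force: 0.0
```

Request:
jog_arm:
  moves:
    - [[0,0,0.3,0,0,0],[0,0,0.7,0,0,0],[-0.5,-0.5,0.5,0,0,0],[-0.5,-0.5,0,0,0,0],[0,0,0,0,0,0],[0,0,0,0,0,0]]

```text
time: 19.38
ee_pos: [529.9, -31.3, 251.5]
tcp_rot: [-179.9, -0.1, -34.9]
contact_force: [1.0, 0.5, -1.0]
grip_width: 0.999
grasp_force: 0.0
```

```bash
python3 - <<'E'
from h import *
s=manip.read_state();print(s['ee_pos'],s['time'])
c=eyes.calibration("wrist");w=eyes.read_camera("wrist");d=eyes.read_camera("side");sc=eyes.read_camera("scene")
cd=eyes.calibration("side");u,v=map(int,proj(cd,[589.5,29.3,160]));print(u,v,proj(cd,[589.5,29.3,146]))
a=cv2.resize(d[v-70:v+80,u-60:u+60],(400,500),interpolation=cv2.INTER_CUBIC);b=cv2.resize(w,(400,300))
o=np.zeros((500,800,3),np.uint8);o[:,:400]=a;o[:300,400:]=b;o[300:,400:]=cv2.resize(sc[160:310,200:500],(400,200));save(o,"pics/fin.png")
E
```

```text
[529.92310577 -31.26819749 251.53577007] 19.375
318 228 [318.91155742 233.82823652]
```

View pics/fin.png

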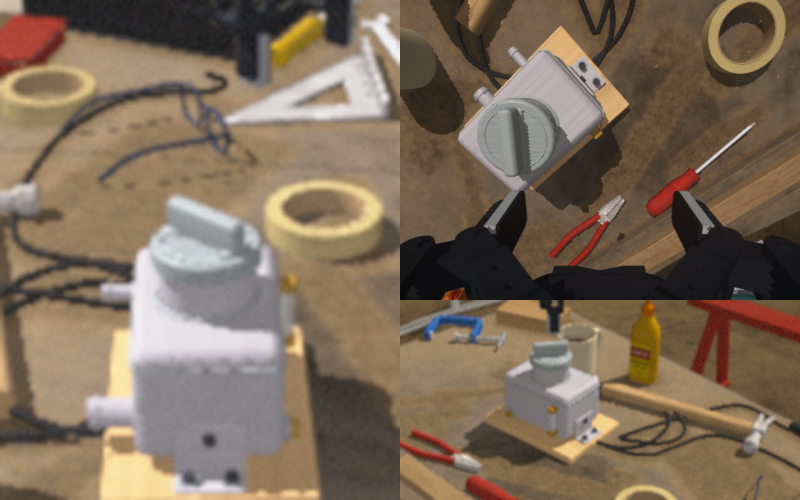

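The final pictures show the cap level on the neck with its bar turned a quarter turn. The mug, pliers, screwdriver and tape are where they were, and the gripper is clear.

```bash
python3 -c "
from plant import manip
print(manip.close_job())"
```

```text
the job is handed in; nothing more can be done
None
```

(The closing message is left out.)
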